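Pack the cold-room carrying tray

ROBOT

A 6-joint arm with a two-finger parallel gripper is mounted at the origin on a cart in front of the work surface, level with it; the furniture and walls round the work are solid. World frame = base frame: x ahead of the robot, y to its left, z up, the work surface at z = 0. Lengths are in m, angles in degrees, forces in N, time in s.
With the tool pointing down it reaches from about 0.4 to 0.825 m from the base axis. Payload 7 kg.
Tool frame: the origin (TCP) lies midway between the tips of the shut fingers; the grasp point (between the pads) lies 19 mm behind it; z points along the fingers, y is the line along which they close (so a half turn about z gives the same grasp; the last joint's range is limited). The gripper opens to 88 mm and grips with 3 to 60 N. Pads are 19 mm wide; open, the fingers measure 130 mm over their backs; the gripper's body (78 mm by 193 mm) begins 47 mm behind the grasp point.
Start: joints at [-52.592, 20.546, 0.682, 0, -70.136, -16.507], TCP at [0.241, -0.631, 0.227] pointing down, gripper open.
Joint ranges: [-176.03, 176.03], [-82.01, 121.73], [-58.28, 71.71], [-173.87, 95.51], [-174.79, -0.11], [-173.66, 173.66]. Speed limits (degrees/s): [136.94, 136.94, 172.46, 180, 180, 180].

INTERFACE

Orientations are given as [roll, pitch, yaw] about the fixed x, y, z axes, in that order (R = Rz(yaw) Ry(pitch) Rx(roll)).
In Python, from plant import r gives the robot as it stands. The module is installed in compiled form; this text tells all that it offers.
- The arm moves only by the tool play_rows, never from a script. Its argument "rows" is a list of rows, each an object with "slide": the shift along the tool's x, y, z as a fraction of full scale, a list of three; "delta_rot": the turn, a rotation vector about the tool's x, y, z as a fraction of full scale, a list of three; "fingers": the opening, from -1 (shut) to 1 (fully open). In form: [{"slide": [x, y, z], "delta_rot": [rx, ry, rz], "fingers": fingers}, ...]. A call has 1 to 8 rows; each row shifts and turns the commanded pose from where the row before left it, along the tool's axes as they then stand; what a row does not reach is not made up. Full scale, the value 1, is 0.15 m for a shift and 0.08 rad for a turn. A row lasts 1/8 s, in which the tool goes at most 62.5 mm and 10.7 degrees, less where a joint would pass 70% of its speed; a pose out of reach is approached as far as the arm can. A call with a number of a shift or a turn outside -1 to 1 is refused whole. A call with a gripper value outside its range is refused whole. The fingers move at their own pace and stop on an object; "squeeze" is the grip in N (left out, the last holds). Time passes only in rows, so rows that do not move let the fingers close. It gives the time, the measured TCP pose, the force, the opening and the grip force at its end, in the units of the state.
- r.get_state(): the state, without advancing time (a new reading comes with each control period).
- r.capture(name): name is "side" or "top" or "wrist"; returns a dict with "image" (480x640x3 uint8, blue, green, red), "fx", "fy", "cx", "cy" (pixels), "R" (3x3) and "t" (3): a world point X has camera coordinates R X + t; the wrist camera has in their place "T_tool_cam" (4x4, takes a point from camera to tool coordinates, whose origin is the TCP and whose axes are the flange's). Camera axes: x right, y down, z forward; pixel columns grow to the right and rows downward; lengths in m; the calibration is good to about 2 mm. A picture is of the moment at which its call begins: read the wrist's pose just before it. There is no depth.
- r.close_job(): hands the job in; it is judged then, once.
The state is a dict: "time_s": time; "joints": joint angles; "qd": joint speeds; "joint_torque": joint torques, N m; "tcp_pos": TCP position; "eef_rot": TCP orientation; "contact_force": force on the tool from outside, world axes, zero at the start; "moment": the same for the moment, N m; "gripper_width": finger opening in m; "gripper_force": force on a finger pad.
Only numpy, scipy, OpenCV 4.12 (cv2) and the standard library are available. Lean on these libraries where they do the work, as an engineer would, in place of code of your own. Each camera call takes 0.05 s, during which the arm holds its last target. There are 200 camera calls.

TASK

Pack the divided tray for the cold room: set the solid cold block flat in the long bay and stand the smallest capped bottle on top of it with its whole base on the block; stand the tallest capped bottle in the square middle bay and the middle-sized capped bottle in the small square end bay. Keep the bottles upright and set everything down rather than dropping it; the finned strip rack and the open beaker look similar but do not belong, so leave them where they are.

Things in the scene. Friction and masses are not known exactly. Their poses are not given: they have to be found in the camera images.
- carry_tray: The destination: low divided carrying tray of grey plastic, 130 mm (x) by 304 mm (y), walls 10 mm high and 4 mm thick, floor 3 mm thick, thin steel loop handle at each short end; it does not move. Origin: centre of its underside on the worktop; y runs along it, z up. Three bays lie in a row along y with narrow empty gaps between them.
- long_bay (a point): Centre of the floor (3 mm above the worktop) of the tray's long bay at its +y end: 80 mm along the tray's y by 122 mm along its x inside. The tray's axes; at y +108 mm, x 0 on the tray.
- middle_bay (a point): Centre of the floor (3 mm above the worktop) of the tray's middle bay, 86 mm square inside. The tray's axes; at y -5 mm, x 0 on the tray.
- end_bay (a point): Centre of the floor (3 mm above the worktop) of the tray's smallest bay at its -y end, 72 mm square inside. The tray's axes; at y -112 mm, x 0 on the tray.
- cold_block: Cold block: solid dark blue block for cooling tubes, flat top and sides, 62 mm (its x) by 96 mm (its y) by 34 mm high, about 0.4 kg. Origin: centre of its underside, z up. Grip it across the 62 mm. It starts flat on the worktop with its long side within about 26 degrees of the world's x; in the bay its long side lies across the tray (along the tray's x).
- bottle_small: Smallest capped bottle, brown with a dark screw cap: 45 mm diameter, 85 mm high, about 0.23 kg; straight body up to 53 mm, sloping shoulder above, fixed round cap 25 mm across whose side stands free from 76 to 85 mm height: grip the cap from above or the body. Origin: centre of its underside, z up; starts standing on the worktop.
- bottle_medium: Middle-sized capped bottle, white with a blue screw cap: 56 mm diameter, 105 mm high, about 0.26 kg; straight body up to 65 mm, sloping shoulder above, fixed round cap 32 mm across whose side stands free from 95 to 105 mm height: grip the cap from above or the body. Origin: centre of its underside, z up; starts standing on the worktop.
- bottle_large: Largest and tallest capped bottle, white with a white screw cap: 66 mm diameter, 130 mm high, about 0.29 kg; straight body up to 80 mm, sloping shoulder above, fixed round cap 38 mm across whose side stands free from 117 to 130 mm height: grip the cap from above or the body. Origin: centre of its underside, z up; starts standing on the worktop.
- strip_rack: Does not belong in the tray: pale strip rack, about the size of the cold block but with rows of fins and slots on top, 72 mm (x) by 92 mm (y) by 42 mm high, loose on the worktop. Origin: centre of its underside.
- beaker: Does not belong in the tray: clear open beaker without a cap, 55 mm diameter at the rim, 66 mm high, loose on the worktop. Origin: centre of its underside.
Things that resemble listed ones, but are neither listed nor needed, are in the scene too. What is shaped like the cold_block but red is not meant.

How it is judged:
By the outcome, as a careful person would: the job done as asked, in the order asked, and still so for the second after the job is handed in, with the robot touching nothing.
It also fails if it takes over 104 s, if anything falls off the work surface, if the arm or the gripper's body presses on something with over 40 N, if the wrist force passes 120 N, or if a joint passes its speed limit or range.

## Working session

There is one attempt and no reset: what is moved stays moved. The work goes in short steps, Python scripts to look and compute and a tool call to move; the robot and the scene stay as the last step left them, time stands still between calls to the robot, and variables do not carry over. Pictures are saved under pics/ and viewed, at most 14 in all, crops included, and the job is handed in when it is done.

Besides the shell and the picture viewer there is one more tool, called after "Call:" as name(argument=value, ...), one argument or row to a line, values as JSON. play_rows: Moves the arm, as the interface text tells. Shift numbers are shares of 0.15 m and turn numbers shares of 0.08 rad, none past 1 either way. Its arguments: {"type":"object","properties":{"rows":{"type":"array"},"squeeze":{"type":"number"}},"required":["rows"]}

```bash
mkdir -p pics
cat > h.py <<'E'
import numpy as np, cv2
from scipy.spatial.transform import Rotation as Ro
from plant import r
def cap(n,name):
    c=r.capture(n); cv2.imwrite(f'pics/{name}.png',c['image']); np.save(f'pics/{name}.npy',{k:v for k,v in c.items()},allow_pickle=True); return c
def load(name): return np.load(f'pics/{name}.npy',allow_pickle=True).item()
def toworld(c,u,v,z,st=None):
    d=np.array([(u-c['cx'])/c['fx'],(v-c['cy'])/c['fy'],1.])
    if 'R' in c: R=np.array(c['R']).T; o=-R@np.array(c['t'])
    else:
        T=np.array(c['T_tool_cam']); Rt=Ro.from_euler('xyz',st['eef_rot'],degrees=True).as_matrix()
        R=Rt@T[:3,:3]; o=Rt@T[:3,3]+np.array(st['tcp_pos'])
    w=R@d; return o+w*(z-o[2])/w[2]
E
python3 - <<'E'
from h import *
s=r.get_state(); print(s)
for n in ('top','side'):
    c=cap(n,n+'0'); print({k:v for k,v in c.items() if k!='image'})
E
```

```text
{'time_s': 0.0, 'joints': array([-5.25923762e+01,  2.05903861e+01,  6.32112303e-01, -2.08368104e-02,
       -7.01349307e+01, -1.65054828e+01]), 'qd': array([ 0.08688071, -0.13177149, -0.00106817,  0.07409384,  0.00197029,
        0.02351399]), 'joint_torque': array([-2.02676752e-04, -5.82715738e+01,  2.93034106e+01,  6.99654311e+00,
        6.91700276e-03, -1.61505550e-04]), 'tcp_pos': array([ 0.24060266, -0.63012534,  0.22561965]), 'eef_rot': array([ 1.79905071e+02, -7.70205793e-03, -1.59104949e+02]), 'contact_force': array([-0.38358905,  0.87699488, -0.41019063]), 'moment': array([ 0.02381606, -0.01385069, -0.02185483]), 'gripper_force': 0.0, 'gripper_width': 0.08730077926844454}
{'fx': 515.3014114088178, 'fy': 515.3014114088178, 'cx': 316.2135204344265, 'cy': 241.3128288415053, 'R': array([[-0.00378045, -0.99997472, -0.00602159],
       [-0.99719679,  0.0042198 , -0.07470448],
       [ 0.074728  ,  0.0057223 , -0.99718754]]), 't': array([0.06827311, 0.52038758, 1.17618792])}
{'fx': 531.4271561182629, 'fy': 531.4271561182629, 'cx': 317.6576290624451, 'cy': 235.50815915332163, 'R': array([[-0.95729249, -0.28848933,  0.01910487],
       [-0.1823885 ,  0.55130432, -0.81412406],
       [ 0.22433351, -0.78283936, -0.58037662]]), 't': array([0.51228045, 0.10266354, 1.231401  ])}
```

View pics/top0.png

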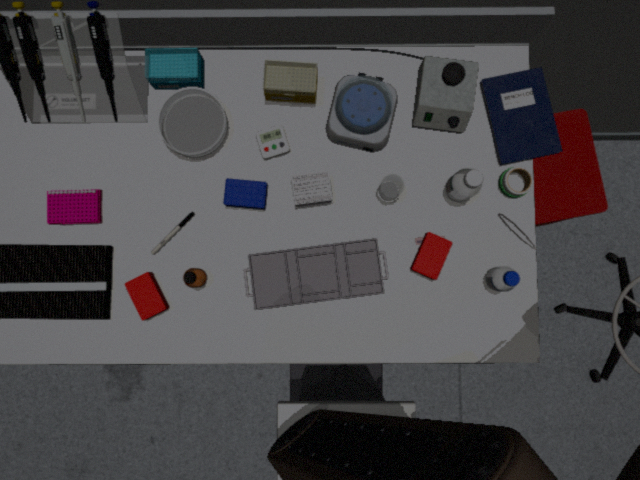

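View pics/side0.png

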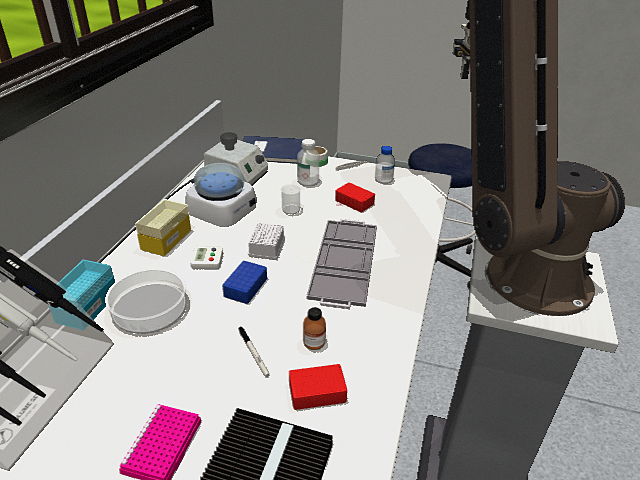

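Run:
```python
from h import *
c=load('top0'); im=c['image']
a=cv2.resize(im[170:320,215:415],None,fx=4,fy=4,interpolation=cv2.INTER_CUBIC)
a=cv2.convertScaleAbs(a,alpha=1.6,beta=20)
cv2.imwrite('pics/cropA.png',a)
for nm,u,v,z in [('block',246,192,.034),('small cap',189,276,.085),('large cap',472,180,.13),('med cap',511,278,.105),('tray L',267,282,.01),('trayR',364,266,.01),('beaker',390,188,.06)]:
    print(nm,toworld(c,u,v,z).round(3))
```

```text
block [0.635 0.228 0.034]
small cap [0.441 0.344 0.085]
large cap [ 0.641 -0.265  0.13 ]
med cap [ 0.434 -0.351  0.105]
tray L [0.427 0.181 0.01 ]
trayR [ 0.463 -0.045  0.01 ]
beaker [ 0.638 -0.101  0.06 ]
```

View pics/cropA.png

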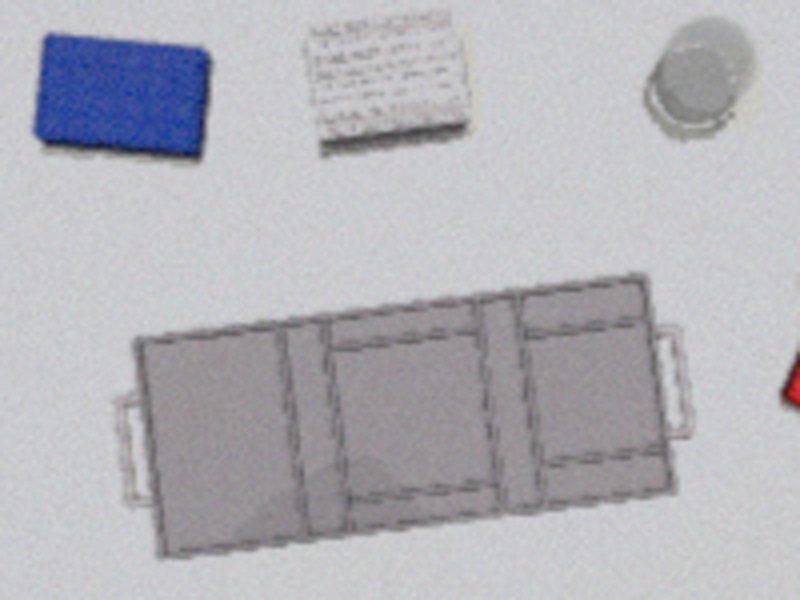

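Run:
```python
from h import *
c=load('side0'); im=c['image']
a=cv2.resize(im[215:315,205:305],None,fx=5,fy=5,interpolation=cv2.INTER_CUBIC)
a=cv2.convertScaleAbs(a,alpha=1.3,beta=20)
cv2.imwrite('pics/cropB.png',a)
t=load('top0')
f=lambda x,y,z:toworld(t,215+(x+.5)/4-.5,170+(y+.5)/4-.5,z)[:2]
tr=[f(*p,.01) for p in [(137,338),(643,275),(673,491),(163,556)]]
print(np.round(tr,4), np.mean(tr,0).round(4))
y=(tr[0]+tr[3]-tr[1]-tr[2])/2; print(np.linalg.norm(y), np.degrees(np.arctan2(-y[0],y[1])))
x=(tr[0]+tr[1]-tr[2]-tr[3])/2; print(np.linalg.norm(x), np.degrees(np.arctan2(x[1],x[0])))
yaw=np.arctan2(-y[0],y[1]);o=np.mean(tr,0)
for n,q in [('long',.108),('mid',-.005),('end',-.112)]: print(n,(o+q*np.array([-np.sin(yaw),np.cos(yaw)])).round(4))
b=[f(*p,.034) for p in [(44,34),(210,47),(202,153),(37,137)]]
print('block',np.round(b,4),np.mean(b,0).round(4))
d=(b[0]+b[3]-b[1]-b[2])/2; print(np.linalg.norm(d),np.degrees(np.arctan2(d[1],d[0])), np.linalg.norm(b[0]+b[1]-b[2]-b[3])/2)
```

```text
[[ 0.492   0.2237]
 [ 0.5277 -0.0722]
 [ 0.4019 -0.088 ]
 [ 0.3655  0.2079]] [0.4468 0.0679]
0.2980727173685015 6.945766859858803
0.12715086597212052 7.15599470730097
long [0.4337 0.1751]
mid [0.4474 0.0629]
end [ 0.4603 -0.0433]
block [[0.6673 0.2754]
 [0.6592 0.1792]
 [0.5974 0.1836]
 [0.6071 0.2789]] [0.6327 0.2293]
0.096169491113754 84.67937198287093 0.06108333992861748
```

View pics/cropB.png

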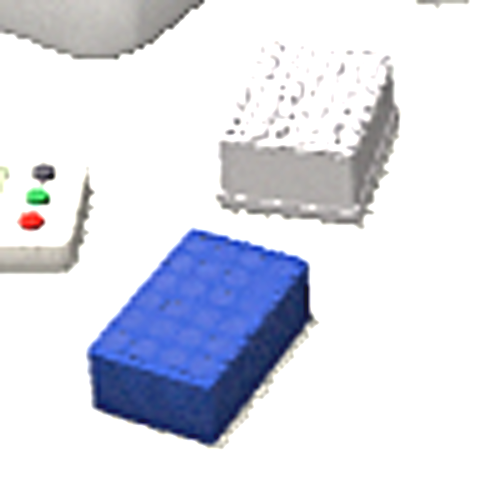

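Candidates for the block: blue (246,192) – chosen, 96×61 mm measured; red blocks (147,296),(432,256), white finned rack (312,190) and pink rack (74,207) are excluded. The blue block's long side lies near world y (85°), unlike the text; I follow the picture. Bottles: brown capped (195,277) small; blue cap (511,278) medium; white cap (472,180) large; open beaker (390,188) excluded. The long bay is the full-width one on the left (+y).

```bash
cat >> h.py <<'E'
def plan(p,yaw):
    s=r.get_state(); e=s['eef_rot']; d=(yaw-e[2]+180)%360-180
    print('t',s['time_s'],'pos',s['tcp_pos'].round(4),'rot',e.round(1),'j',s['joints'].round(0),'w',round(s['gripper_width'],4),'F',s['contact_force'].round(1))
    Rt=Ro.from_euler('xyz',[180,0,yaw],degrees=True).as_matrix()
    dl=Rt.T@(np.array(p)-s['tcp_pos'])/.15
    print('rotz units',round(-np.radians(d)/.08,2),'then slide units',dl.round(3))
E
python3 -c "
from h import *
plan([.633,.229,.2],-95.3)"
```

```text
t 0.1 pos [ 0.2406 -0.6302  0.2257] rot [ 179.9   -0.  -159.1] j [-53.  21.   1.  -0. -70. -17.] w 0.0878 F [ 0.   0.1 -0.2]
rotz units -13.92 then slide units [-5.945 -2.075  0.172]
```

Call:
play_rows(
  rows=[
    {"slide": [0,0,0],"delta_rot": [0,0,-1],"fingers": 1},
    {"slide": [0,0,0],"delta_rot": [0,0,-1],"fingers": 1},
    {"slide": [0,0,0],"delta_rot": [0,0,-1],"fingers": 1},
    {"slide": [0,0,0],"delta_rot": [0,0,-1],"fingers": 1},
    {"slide": [0,0,0],"delta_rot": [0,0,-1],"fingers": 1},
    {"slide": [0,0,0],"delta_rot": [0,0,-1],"fingers": 1},
    {"slide": [0,0,0],"delta_rot": [0,0,-1],"fingers": 1},
  ],
  squeeze=25,
)

```text
time_s: 0.98
tcp_pos: [0.2407, -0.6303, 0.226]
eef_rot: [179.9, 0.0, -126.9]
contact_force: [0.3, 0.7, 1.0]
gripper_width: 0.0878
gripper_force: 0.0
```

Call:
play_rows(
  rows=[
    {"slide": [0,0,0],"delta_rot": [0,0,-1],"fingers": 1},
    {"slide": [0,0,0],"delta_rot": [0,0,-1],"fingers": 1},
    {"slide": [0,0,0],"delta_rot": [0,0,-1],"fingers": 1},
    {"slide": [0,0,0],"delta_rot": [0,0,-1],"fingers": 1},
    {"slide": [0,0,0],"delta_rot": [0,0,-1],"fingers": 1},
    {"slide": [0,0,0],"delta_rot": [0,0,-1],"fingers": 1},
    {"slide": [0,0,0],"delta_rot": [0,0,-0.9],"fingers": 1},
  ],
)

```text
time_s: 1.85
tcp_pos: [0.2407, -0.6303, 0.226]
eef_rot: [180.0, 0.0, -95.2]
contact_force: [0.3, 0.5, 0.1]
gripper_width: 0.0875
gripper_force: 0.0
```

```bash
python3 -c "
from h import *
plan([.633,.229,.2],-95.3)"
```

```text
t 1.85 pos [ 0.2407 -0.6303  0.226 ] rot [180.    0.  -95.2] j [-53.  21.   1.  -0. -70.  47.] w 0.0875 F [0.3 0.5 0.1]
rotz units 0.01 then slide units [-5.946 -2.075  0.173]
```

Call:
play_rows(
  rows=[
    {"slide": [-0.372,-0.13,0],"delta_rot": [0,0,0],"fingers": 1},
    {"slide": [-0.372,-0.13,0],"delta_rot": [0,0,0],"fingers": 1},
    {"slide": [-0.372,-0.13,0],"delta_rot": [0,0,0],"fingers": 1},
    {"slide": [-0.372,-0.13,0],"delta_rot": [0,0,0],"fingers": 1},
    {"slide": [-0.372,-0.13,0],"delta_rot": [0,0,0],"fingers": 1},
    {"slide": [-0.372,-0.13,0],"delta_rot": [0,0,0],"fingers": 1},
    {"slide": [-0.372,-0.13,0],"delta_rot": [0,0,0],"fingers": 1},
    {"slide": [-0.372,-0.13,0],"delta_rot": [0,0,0],"fingers": 1},
  ],
)

```text
time_s: 2.85
tcp_pos: [0.4383, -0.1989, 0.2266]
eef_rot: [-180.0, 0.0, -95.4]
contact_force: [0.8, -1.6, 1.0]
gripper_width: 0.0879
gripper_force: 0.0
```

Call:
play_rows(
  rows=[
    {"slide": [-0.372,-0.13,0],"delta_rot": [0,0,0],"fingers": 1},
    {"slide": [-0.372,-0.13,0],"delta_rot": [0,0,0],"fingers": 1},
    {"slide": [-0.372,-0.13,0],"delta_rot": [0,0,0],"fingers": 1},
    {"slide": [-0.372,-0.13,0],"delta_rot": [0,0,0],"fingers": 1},
    {"slide": [-0.372,-0.13,0],"delta_rot": [0,0,0],"fingers": 1},
    {"slide": [-0.37,-0.13,0],"delta_rot": [0,0,0],"fingers": 1},
    {"slide": [-0.37,-0.13,0],"delta_rot": [0,0,0],"fingers": 1},
    {"slide": [-0.37,-0.13,0],"delta_rot": [0,0,0],"fingers": 1},
  ],
)

```text
time_s: 3.85
tcp_pos: [0.6355, 0.2299, 0.2262]
eef_rot: [180.0, -0.0, -95.4]
contact_force: [0.0, -1.1, 0.3]
gripper_width: 0.0877
gripper_force: 0.0
```

Run:
```python
from h import *
plan([.633,.229,.012],-95.3)
s=r.get_state(); np.save('pics/w1s.npy',s,allow_pickle=True); c=cap('wrist','w1'); print(np.round(c['T_tool_cam'],3),c['fx'])
```

```text
t 3.85 pos [0.6355 0.2299 0.2262] rot [180.   -0.  -95.4] j [ 36.  21.   1.  -0. -70. -42.] w 0.0877 F [ 0.  -1.1  0.3]
rotz units -0.02 then slide units [0.008 0.016 1.428]
[[ 0.001 -0.954 -0.3    0.082]
 [ 1.     0.     0.001  0.   ]
 [-0.001 -0.3    0.954 -0.158]
 [ 0.     0.     0.     1.   ]] 412.5777872007353
```

View pics/w1.png

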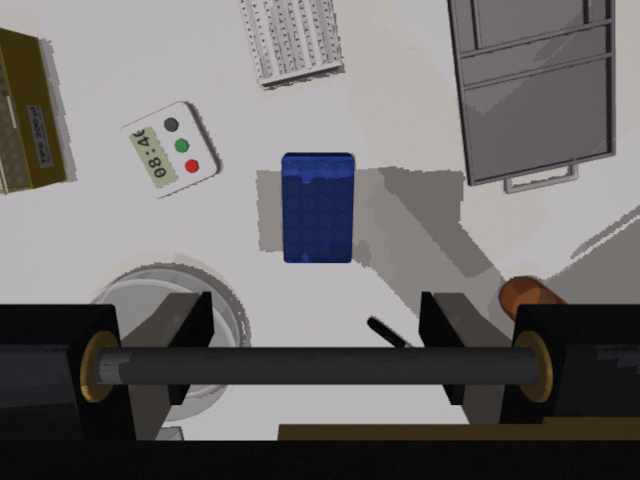

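Run:
```python
from h import *
c=load('w1'); s=np.load('pics/w1s.npy',allow_pickle=True).item()
P=np.array([toworld(c,u,v,.034,s)[:2] for u,v in [(283,156),(354,156),(352,262),(284,262)]]); print(P.round(4),P.mean(0).round(4))
print(np.linalg.norm(P[0]-P[3]),np.linalg.norm(P[0]-P[1]),[np.degrees(np.arctan2(*(P[a]-P[b])[::-1])) for a,b in ((3,0),(2,1))])
plan([*P.mean(0),.012],-95.3)
```

```text
[[0.6579 0.1812]
 [0.5989 0.1867]
 [0.6069 0.2807]
 [0.668  0.2749]] [0.6329 0.2309]
0.09423629104141872 0.05925693134659558 [np.float64(83.845278346831), np.float64(85.1490893868219)]
t 3.9 pos [0.6379 0.2354 0.2247] rot [-180.    -0.   -95.2] j [ 37.  21.   1.   0. -70. -42.] w 0.0876 F [6.2 3.9 1.2]
rotz units 0.02 then slide units [0.033 0.03  1.418]
```

Call:
play_rows(
  rows=[
    {"slide": [0.02,0.02,0.2],"delta_rot": [0,0,0],"fingers": 1},
    {"slide": [0,0,0.3],"delta_rot": [0,0,0],"fingers": 1},
    {"slide": [0,0,0.3],"delta_rot": [0,0,0],"fingers": 1},
    {"slide": [0,0,0],"delta_rot": [0,0,0],"fingers": 1},
    {"slide": [0,0,0],"delta_rot": [0,0,0],"fingers": 1},
  ],
)

```text
time_s: 4.53
tcp_pos: [0.6328, 0.2257, 0.1082]
eef_rot: [-179.9, 0.0, -95.4]
contact_force: [0.1, -0.1, 0.5]
gripper_width: 0.0877
gripper_force: 0.0
```

```bash
python3 -c "
from h import *
plan([.633,.230,.012],-95.3)"
```

```text
t 4.525 pos [0.6328 0.2257 0.1082] rot [-179.9    0.   -95.4] j [ 36.  25.  -8.   0. -56. -42.] w 0.0877 F [ 0.1 -0.1  0.5]
rotz units -0.01 then slide units [-0.028  0.001  0.641]
```

Call:
play_rows(
  rows=[
    {"slide": [-0.028,0,0.2],"delta_rot": [0,0,0],"fingers": 1},
    {"slide": [0,0,0.2],"delta_rot": [0,0,0],"fingers": 1},
    {"slide": [0,0,0.16],"delta_rot": [0,0,0],"fingers": 1},
    {"slide": [0,0,0.08],"delta_rot": [0,0,0],"fingers": 1},
    {"slide": [0,0,0],"delta_rot": [0,0,0],"fingers": -1},
    {"slide": [0,0,0],"delta_rot": [0,0,0],"fingers": -1},
    {"slide": [0,0,0],"delta_rot": [0,0,0],"fingers": -1},
    {"slide": [0,0,0],"delta_rot": [0,0,0],"fingers": -1},
  ],
)

```text
time_s: 5.52
tcp_pos: [0.6332, 0.2301, 0.0119]
eef_rot: [-179.9, 0.1, -95.4]
contact_force: [-0.1, -0.8, 6.2]
gripper_width: 0.0616
gripper_force: 25.0
```

Call:
play_rows(
  rows=[
    {"slide": [0,0,-0.15],"delta_rot": [0,0,0],"fingers": -1},
    {"slide": [0,0,-0.25],"delta_rot": [0,0,0],"fingers": -1},
    {"slide": [0,0,-0.25],"delta_rot": [0,0,0.9],"fingers": -1},
    {"slide": [0,0,0],"delta_rot": [0,0,1],"fingers": -1},
    {"slide": [0,0,0],"delta_rot": [0,0,1],"fingers": -1},
    {"slide": [0,0,0],"delta_rot": [0,0,1],"fingers": -1},
    {"slide": [0,0,0],"delta_rot": [0,0,1],"fingers": -1},
    {"slide": [0,0,0],"delta_rot": [0,0,1],"fingers": -1},
  ],
)

```text
time_s: 6.52
tcp_pos: [0.6313, 0.2292, 0.1071]
eef_rot: [179.9, -0.1, -122.6]
contact_force: [-0.1, 0.6, -4.2]
gripper_width: 0.0619
gripper_force: 25.0
```

Call:
play_rows(
  rows=[
    {"slide": [0,0,0],"delta_rot": [0,0,1],"fingers": -1},
    {"slide": [0,0,0],"delta_rot": [0,0,1],"fingers": -1},
    {"slide": [0,0,0],"delta_rot": [0,0,1],"fingers": -1},
    {"slide": [0,0,0],"delta_rot": [0,0,1],"fingers": -1},
    {"slide": [0,0,0],"delta_rot": [0,0,1],"fingers": -1},
    {"slide": [0,0,0],"delta_rot": [0,0,1],"fingers": -1},
    {"slide": [0,0,0],"delta_rot": [0,0,1],"fingers": -1},
    {"slide": [0,0,0],"delta_rot": [0,0,1],"fingers": -1},
  ],
)

```text
time_s: 7.52
tcp_pos: [0.6313, 0.2292, 0.1071]
eef_rot: [180.0, -0.1, -159.3]
contact_force: [0.1, -0.8, -3.4]
gripper_width: 0.062
gripper_force: 25.0
```

Call:
play_rows(
  rows=[
    {"slide": [0,0,0],"delta_rot": [0,0,1],"fingers": -1},
    {"slide": [0,0,0],"delta_rot": [0,0,1],"fingers": -1},
    {"slide": [0,0,0],"delta_rot": [0,0,1],"fingers": -1},
    {"slide": [0,0,0],"delta_rot": [0,0,0],"fingers": -1},
  ],
)

```text
time_s: 8.02
tcp_pos: [0.6315, 0.2293, 0.1073]
eef_rot: [-180.0, -0.1, -172.8]
contact_force: [0.3, 0.3, -3.3]
gripper_width: 0.0615
gripper_force: 25.0
```

```bash
python3 -c "
from h import *
plan([.434,.175,.08],-173)"
```

```text
t 8.025 pos [0.6315 0.2293 0.1073] rot [-1.800e+02 -1.000e-01 -1.728e+02] j [  37.   25.   -8.   -0.  -56. -119.] w 0.0615 F [ 0.3  0.3 -3.3]
rotz units 0.04 then slide units [ 1.351 -0.199  0.182]
```

Call:
play_rows(
  rows=[
    {"slide": [0.17,-0.03,0],"delta_rot": [0,0,0.04],"fingers": -1},
    {"slide": [0.25,-0.04,0.03],"delta_rot": [0,0,0],"fingers": -1},
    {"slide": [0.25,-0.04,0.03],"delta_rot": [0,0,0],"fingers": -1},
    {"slide": [0.25,-0.04,0.03],"delta_rot": [0,0,0],"fingers": -1},
    {"slide": [0.25,-0.03,0.04],"delta_rot": [0,0,0],"fingers": -1},
    {"slide": [0.18,-0.02,0.05],"delta_rot": [0,0,0],"fingers": -1},
    {"slide": [0,0,0],"delta_rot": [0,0,0],"fingers": -1},
    {"slide": [0,0,0],"delta_rot": [0,0,0],"fingers": -1},
  ],
)

```text
time_s: 9.02
tcp_pos: [0.4355, 0.1756, 0.0815]
eef_rot: [180.0, 0.1, -172.9]
contact_force: [0.4, 0.6, -3.9]
gripper_width: 0.062
gripper_force: 25.0
```

Run:
```python
from h import *
plan([.434,.175,.015],-173)
s=r.get_state(); np.save('pics/w2s.npy',s,allow_pickle=True); c=cap('wrist','w2')
```

```text
t 9.025 pos [0.4355 0.1756 0.0815] rot [ 1.800e+02  1.000e-01 -1.729e+02] j [  46.   10.  -36.    0.  -44. -129.] w 0.062 F [ 0.4  0.6 -3.9]
rotz units 0.01 then slide units [ 0.01  -0.003  0.443]
```

View pics/w2.png

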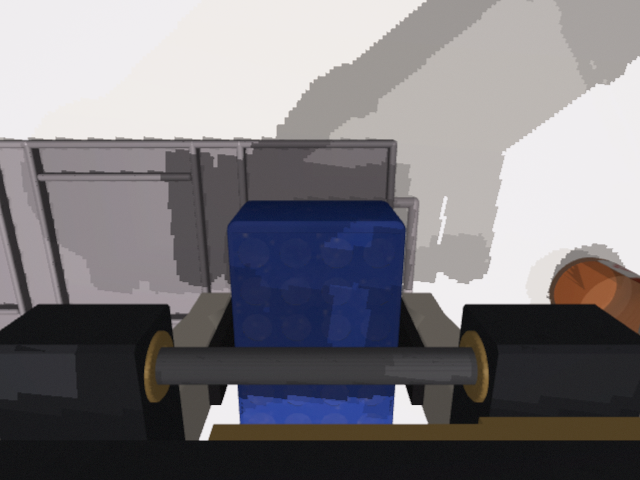

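Run:
```python
from h import *
c=load('w2'); s=np.load('pics/w2s.npy',allow_pickle=True).item()
R=Ro.from_euler('z',7,degrees=True).as_matrix()[:2,:2]
for u,v in [(242,144),(391,144)]:
    p=toworld(c,u,v,.01,s)[:2]; print(p.round(4),(R.T@(p-s['tcp_pos'][:2])).round(4))
```

```text
[0.3761 0.1275] [-0.0648 -0.0405]
[0.3661 0.2076] [-0.065   0.0402]
```

Call:
play_rows(
  rows=[
    {"slide": [0,0,0.15],"delta_rot": [0,0,0],"fingers": -1},
    {"slide": [0,0,0.12],"delta_rot": [0,0,0],"fingers": -1},
    {"slide": [0,0,0.08],"delta_rot": [0,0,0],"fingers": -1},
    {"slide": [0,0,0.05],"delta_rot": [0,0,0],"fingers": -1},
    {"slide": [0,0,0.02],"delta_rot": [0,0,0],"fingers": -1},
    {"slide": [0,0,0.01],"delta_rot": [0,0,0],"fingers": -1},
    {"slide": [0,0,0],"delta_rot": [0,0,0],"fingers": -1},
    {"slide": [0,0,0],"delta_rot": [0,0,0],"fingers": -1},
  ],
)

```text
time_s: 10.07
tcp_pos: [0.4351, 0.1754, 0.0169]
eef_rot: [180.0, 0.0, -173.0]
contact_force: [0.1, 0.3, -3.2]
gripper_width: 0.0619
gripper_force: 25.0
```

Call:
play_rows(
  rows=[
    {"slide": [0,0,0.007],"delta_rot": [0,0,0],"fingers": -1},
    {"slide": [0,0,0.007],"delta_rot": [0,0,0],"fingers": -1},
    {"slide": [0,0,0],"delta_rot": [0,0,0],"fingers": -1},
  ],
)

```text
time_s: 10.45
tcp_pos: [0.435, 0.1753, 0.0149]
eef_rot: [180.0, 0.0, -173.0]
contact_force: [-2.4, -0.3, 5.7]
gripper_width: 0.0615
gripper_force: 25.0
```

Call:
play_rows(
  rows=[
    {"slide": [0,0,0],"delta_rot": [0,0,0],"fingers": 0.7},
    {"slide": [0,0,0],"delta_rot": [0,0,0],"fingers": 0.7},
    {"slide": [0,0,-0.1],"delta_rot": [0,0,0],"fingers": 0.7},
    {"slide": [0,0,-0.3],"delta_rot": [0,0,0],"fingers": 1},
    {"slide": [0,0,-0.3],"delta_rot": [0,0,0],"fingers": 1},
    {"slide": [0,0,-0.3],"delta_rot": [0,0,0],"fingers": 1},
    {"slide": [0,0,0],"delta_rot": [0,0,0],"fingers": 1},
    {"slide": [0,0,0],"delta_rot": [0,0,0],"fingers": 1},
  ],
)

```text
time_s: 11.45
tcp_pos: [0.4347, 0.1751, 0.1642]
eef_rot: [180.0, 0.0, -173.0]
contact_force: [-0.7, -0.2, -0.0]
gripper_width: 0.0879
gripper_force: 0.0
```

Run:
```python
from h import *
s=r.get_state(); np.save('pics/w3s.npy',s,allow_pickle=True); cap('wrist','w3')
plan([.441,.344,.17],-110)
```

```text
t 11.5 pos [0.4344 0.1748 0.1637] rot [-1.80e+02 -1.00e-01 -1.73e+02] j [  46.    4.  -30.   -0.  -56. -129.] w 0.0877 F [-0.2 -0.1 -0.1]
rotz units -13.75 then slide units [-1.075  0.345 -0.042]
```

View pics/w3.png

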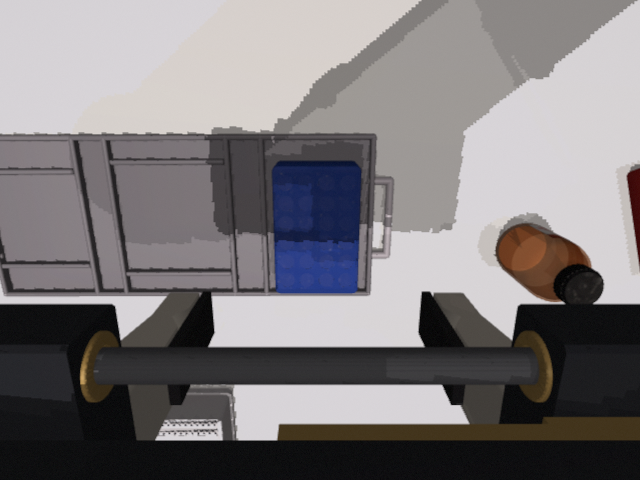

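Run:
```python
from h import *
c=load('w3'); s=np.load('pics/w3s.npy',allow_pickle=True).item()
P=np.array([toworld(c,u,v,.037,s)[:2] for u,v in [(274,167),(360,167),(359,293),(276,293)]]); print(P.round(4),P.mean(0).round(4))
print('cap',toworld(c,579,286,.085,s),'base',toworld(c,524,247,0,s))
plan([.441,.344,.17],-90)
```

```text
[[0.393  0.1407]
 [0.3859 0.1992]
 [0.4791 0.2129]
 [0.4866 0.1508]] [0.4361 0.1759]
cap [0.43658578 0.34005965 0.085     ] base [0.43813794 0.3473976  0.        ]
t 11.5 pos [0.4344 0.1748 0.1637] rot [-1.80e+02 -1.00e-01 -1.73e+02] j [  46.    4.  -30.   -0.  -56. -129.] w 0.0877 F [-0.2 -0.1 -0.1]
rotz units -18.12 then slide units [-1.128 -0.044 -0.042]
```

Call:
play_rows(
  rows=[
    {"slide": [0,0,0],"delta_rot": [0,0,-1],"fingers": 1},
    {"slide": [0,0,0],"delta_rot": [0,0,-1],"fingers": 1},
    {"slide": [0,0,0],"delta_rot": [0,0,-1],"fingers": 1},
    {"slide": [0,0,0],"delta_rot": [0,0,-1],"fingers": 1},
    {"slide": [0,0,0],"delta_rot": [0,0,-1],"fingers": 1},
    {"slide": [0,0,0],"delta_rot": [0,0,-1],"fingers": 1},
    {"slide": [0,0,0],"delta_rot": [0,0,-1],"fingers": 1},
    {"slide": [0,0,0],"delta_rot": [0,0,-1],"fingers": 1},
  ],
)

```text
time_s: 12.5
tcp_pos: [0.4343, 0.1746, 0.163]
eef_rot: [180.0, -0.2, -136.2]
contact_force: [-0.4, -0.4, -0.1]
gripper_width: 0.0873
gripper_force: 0.0
```

Call:
play_rows(
  rows=[
    {"slide": [0,0,0],"delta_rot": [0,0,-1],"fingers": 1},
    {"slide": [0,0,0],"delta_rot": [0,0,-1],"fingers": 1},
    {"slide": [0,0,0],"delta_rot": [0,0,-1],"fingers": 1},
    {"slide": [0,0,0],"delta_rot": [0,0,-1],"fingers": 1},
    {"slide": [0,0,0],"delta_rot": [0,0,-1],"fingers": 1},
    {"slide": [0,0,0],"delta_rot": [0,0,-1],"fingers": 1},
    {"slide": [0,0,0],"delta_rot": [0,0,-1],"fingers": 1},
    {"slide": [0,0,0],"delta_rot": [0,0,-1],"fingers": 1},
  ],
)

```text
time_s: 13.5
tcp_pos: [0.4343, 0.1746, 0.163]
eef_rot: [179.9, -0.1, -99.5]
contact_force: [-0.1, -0.9, 0.3]
gripper_width: 0.0877
gripper_force: 0.0
```

Call:
play_rows(
  rows=[
    {"slide": [-0.2,0,0],"delta_rot": [0,0,-1],"fingers": 1},
    {"slide": [-0.25,0,0],"delta_rot": [0,0,-1],"fingers": 1},
    {"slide": [-0.15,0,0],"delta_rot": [0,0,0],"fingers": 1},
    {"slide": [0,0,0],"delta_rot": [0,0,0],"fingers": 1},
    {"slide": [0,0,0],"delta_rot": [0,0,0],"fingers": 1},
  ],
)

```text
time_s: 14.12
tcp_pos: [0.443, 0.2639, 0.1637]
eef_rot: [179.9, -0.1, -90.6]
contact_force: [-0.6, -0.1, 0.2]
gripper_width: 0.0882
gripper_force: 0.0
```

Run:
```python
from h import *
plan([.441,.344,.17],-90)
s=r.get_state(); np.save('pics/w4s.npy',s,allow_pickle=True); cap('wrist','w4')
```

```text
t 14.125 pos [0.443  0.2639 0.1637] rot [ 1.799e+02 -1.000e-01 -9.060e+01] j [ 53.   9. -24.  -0. -57. -53.] w 0.0882 F [-0.6 -0.1  0.2]
rotz units -0.12 then slide units [-0.534  0.013 -0.042]
```

View pics/w4.png

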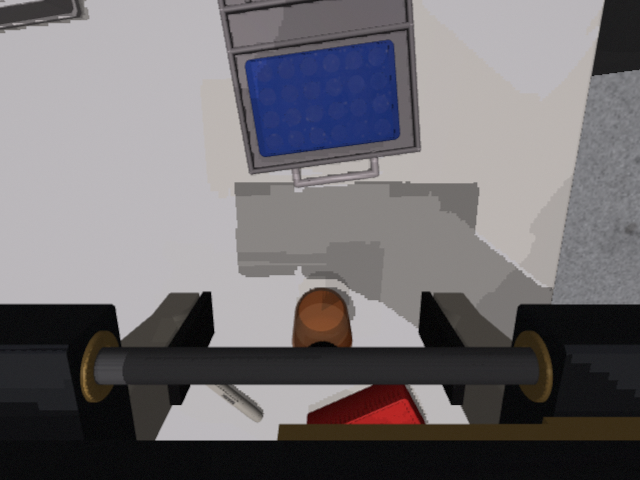

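Run:
```python
from h import *
c=load('w4'); s=np.load('pics/w4s.npy',allow_pickle=True).item()
print(toworld(c,322,289,.0,s)+[0,.0225,0])
P=np.array([toworld(c,u,v,.037,s)[:2] for u,v in [(247,60),(391,40),(400,138),(263,157)]]); print('block',P.mean(0))
```

```text
[0.43766779 0.34797133 0.        ]
block [0.43556635 0.17515552]
```

Call:
play_rows(
  rows=[
    {"slide": [-0.2,0.02,0],"delta_rot": [0,0,-0.12],"fingers": 1},
    {"slide": [-0.25,0,0],"delta_rot": [0,0,0],"fingers": 1},
    {"slide": [-0.1,0,0],"delta_rot": [0,0,0],"fingers": 1},
    {"slide": [0,0,0],"delta_rot": [0,0,0],"fingers": 1},
    {"slide": [0,0,0],"delta_rot": [0,0,0],"fingers": 1},
  ],
)

```text
time_s: 14.8
tcp_pos: [0.4406, 0.3461, 0.1643]
eef_rot: [180.0, -0.0, -90.0]
contact_force: [-0.1, -0.3, -0.6]
gripper_width: 0.0874
gripper_force: 0.0
```

```bash
python3 -c "
from h import *
plan([.439,.346,.025],-90)"
```

```text
t 14.8 pos [0.4406 0.3461 0.1643] rot [180.  -0. -90.] j [ 58.  13. -19.  -0. -58. -58.] w 0.0874 F [-0.1 -0.3 -0.6]
rotz units -0.0 then slide units [0.    0.011 0.929]
```

Call:
play_rows(
  rows=[
    {"slide": [0,0.01,0.2],"delta_rot": [0,0,0],"fingers": 1},
    {"slide": [0,0,0.25],"delta_rot": [0,0,0],"fingers": 1},
    {"slide": [0,0,0.25],"delta_rot": [0,0,0],"fingers": 1},
    {"slide": [0,0,0.18],"delta_rot": [0,0,0],"fingers": 1},
    {"slide": [0,0,0.05],"delta_rot": [0,0,0],"fingers": 1},
    {"slide": [0,0,0],"delta_rot": [0,0,0],"fingers": 0.2},
    {"slide": [0,0,0],"delta_rot": [0,0,0],"fingers": 0.2},
  ],
)

```text
time_s: 15.68
tcp_pos: [0.4399, 0.3476, 0.0263]
eef_rot: [-179.9, 0.1, -90.0]
contact_force: [-1.0, 0.8, 0.0]
gripper_width: 0.0734
gripper_force: 0.0
```

Call:
play_rows(
  rows=[
    {"slide": [0,0,0],"delta_rot": [0,0,0],"fingers": -1},
    {"slide": [0,0,0],"delta_rot": [0,0,0],"fingers": -1},
    {"slide": [0,0,0],"delta_rot": [0,0,0],"fingers": -1},
    {"slide": [0,0,0],"delta_rot": [0,0,0],"fingers": -1},
  ],
  squeeze=20,
)

```text
time_s: 16.18
tcp_pos: [0.4394, 0.3473, 0.0253]
eef_rot: [-180.0, 0.0, -90.0]
contact_force: [-0.9, -0.2, 3.1]
gripper_width: 0.0443
gripper_force: 20.0
```

Call:
play_rows(
  rows=[
    {"slide": [0,0,-0.1],"delta_rot": [0,0,0],"fingers": -1},
    {"slide": [0,0,-0.2],"delta_rot": [0,0,0],"fingers": -1},
    {"slide": [0,0,-0.2],"delta_rot": [0,0,0],"fingers": -1},
    {"slide": [0.1,0,0],"delta_rot": [0,0,0],"fingers": -1},
    {"slide": [0.2,0,0],"delta_rot": [0,0,0],"fingers": -1},
    {"slide": [0.2,0,0],"delta_rot": [0,0,0],"fingers": -1},
    {"slide": [0.2,0,0],"delta_rot": [0,0,0],"fingers": -1},
    {"slide": [0.2,0,0],"delta_rot": [0,0,0],"fingers": -1},
  ],
)

```text
time_s: 17.18
tcp_pos: [0.4387, 0.2098, 0.0996]
eef_rot: [180.0, -0.0, -90.0]
contact_force: [0.8, -0.2, -1.4]
gripper_width: 0.0444
gripper_force: 20.0
```

Call:
play_rows(
  rows=[
    {"slide": [0.15,0,0],"delta_rot": [0,0,0],"fingers": -1},
    {"slide": [0.08,0,0],"delta_rot": [0,0,0],"fingers": -1},
    {"slide": [0,0,0],"delta_rot": [0,0,0],"fingers": -1},
    {"slide": [0,0,0],"delta_rot": [0,0,0],"fingers": -1},
  ],
)

```text
time_s: 17.68
tcp_pos: [0.4397, 0.1782, 0.1]
eef_rot: [-180.0, 0.0, -90.0]
contact_force: [-0.0, -0.1, -2.2]
gripper_width: 0.0442
gripper_force: 20.0
```

Run:
```python
from h import *
plan([.436,.175,.064],-90)
s=r.get_state(); np.save('pics/w5s.npy',s,allow_pickle=True); cap('wrist','w5')
```

```text
t 17.675 pos [0.4397 0.1782 0.1   ] rot [-180.    0.  -90.] j [ 46.   9. -34.   0. -47. -46.] w 0.0442 F [-0.  -0.1 -2.2]
rotz units 0.01 then slide units [0.021 0.025 0.24 ]
```

View pics/w5.png

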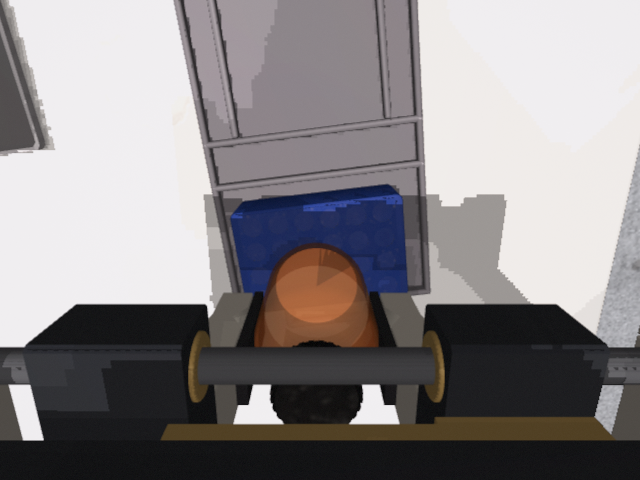

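Run:
```python
from h import *
c=load('w5'); s=np.load('pics/w5s.npy',allow_pickle=True).item()
print('bottle',toworld(c,316,246,.0747,s)+[0,.0225,0],s['tcp_pos'])
a,b=toworld(c,233,215,.037,s),toworld(c,401,195,.037,s); m=(a+b)[:2]/2; print('block edge mid',m,'ctr',m+.031*np.array([-np.sin(np.radians(7)),np.cos(np.radians(7))]))
```

```text
bottle [0.43926992 0.17876397 0.0747    ] [0.43971366 0.17822257 0.10004786]
block edge mid [0.43906296 0.14514671] ctr [0.43528501 0.17591565]
```

Bottle is centred in the grip; correct 3 mm and lower.

Call:
play_rows(
  rows=[
    {"slide": [0.018,0.025,0.08],"delta_rot": [0,0,0],"fingers": -1},
    {"slide": [0,0,0.08],"delta_rot": [0,0,0],"fingers": -1},
    {"slide": [0,0,0.05],"delta_rot": [0,0,0],"fingers": -1},
    {"slide": [0,0,0.02],"delta_rot": [0,0,0],"fingers": -1},
    {"slide": [0,0,0.01],"delta_rot": [0,0,0],"fingers": -1},
    {"slide": [0,0,0],"delta_rot": [0,0,0],"fingers": -1},
    {"slide": [0,0,0],"delta_rot": [0,0,0],"fingers": -1},
  ],
)

```text
time_s: 18.6
tcp_pos: [0.4358, 0.175, 0.0642]
eef_rot: [-180.0, 0.0, -90.0]
contact_force: [0.6, -0.3, -2.7]
gripper_width: 0.0438
gripper_force: 20.0
```

Call:
play_rows(
  rows=[
    {"slide": [0,0,0.007],"delta_rot": [0,0,0],"fingers": -1},
    {"slide": [0,0,0.007],"delta_rot": [0,0,0],"fingers": -1},
    {"slide": [0,0,0],"delta_rot": [0,0,0],"fingers": -1},
  ],
)

```text
time_s: 18.98
tcp_pos: [0.4357, 0.175, 0.0623]
eef_rot: [-180.0, 0.0, -90.0]
contact_force: [-1.4, -0.7, 4.1]
gripper_width: 0.0441
gripper_force: 20.0
```

Call:
play_rows(
  rows=[
    {"slide": [0,0,0],"delta_rot": [0,0,0],"fingers": 0.3},
    {"slide": [0,0,0],"delta_rot": [0,0,0],"fingers": 0.5},
    {"slide": [0,0,0],"delta_rot": [0,0,0],"fingers": 0.7},
    {"slide": [0,0,-0.1],"delta_rot": [0,0,0],"fingers": 1},
    {"slide": [0,0,-0.3],"delta_rot": [0,0,0],"fingers": 1},
    {"slide": [0,0,-0.3],"delta_rot": [0,0,0],"fingers": 1},
    {"slide": [0,0,-0.3],"delta_rot": [0,0,0],"fingers": 1},
    {"slide": [0.2,-0.1,0],"delta_rot": [0,0,0],"fingers": 1},
  ],
)

```text
time_s: 19.98
tcp_pos: [0.4524, 0.1468, 0.2158]
eef_rot: [-179.6, 0.3, -89.8]
contact_force: [0.6, -0.2, -1.0]
gripper_width: 0.0874
gripper_force: 0.0
```

Call:
play_rows(
  rows=[
    {"slide": [0.3,-0.16,0],"delta_rot": [0,0,0],"fingers": 1},
    {"slide": [0.3,-0.16,0],"delta_rot": [0,0,0],"fingers": 1},
    {"slide": [0.3,-0.16,0],"delta_rot": [0,0,0],"fingers": 1},
    {"slide": [0.3,-0.16,0],"delta_rot": [0,0,0],"fingers": 1},
    {"slide": [0.3,-0.16,0],"delta_rot": [0,0,0],"fingers": 1},
    {"slide": [0.3,-0.16,0],"delta_rot": [0,0,0],"fingers": 1},
    {"slide": [0,0,0],"delta_rot": [0,0,0],"fingers": 1},
    {"slide": [0,0,0],"delta_rot": [0,0,0],"fingers": 1},
  ],
)

```text
time_s: 20.98
tcp_pos: [0.5944, -0.1252, 0.2113]
eef_rot: [179.9, 0.0, -90.0]
contact_force: [0.7, 0.6, -0.4]
gripper_width: 0.0876
gripper_force: 0.0
```

Run:
```python
from h import *
plan([.641,-.265,.2],-90)
s=r.get_state(); np.save('pics/w6s.npy',s,allow_pickle=True); cap('wrist','w6'); c=cap('top','top6')
a=cv2.imread('pics/w6.png'); b=c['image'][150:330,215:535]
cv2.imwrite('pics/m6.png',np.vstack([cv2.resize(a[:300],(800,375))[:300],cv2.resize(b,(800,450))[:300]]))
```

```text
t 20.975 pos [ 0.5944 -0.1252  0.2113] rot [179.9   0.  -90. ] j [  7.  15.  -9.  -0. -66.  -7.] w 0.0876 F [ 0.7  0.6 -0.4]
rotz units -0.01 then slide units [ 0.932 -0.311  0.075]
```

View pics/w6.png

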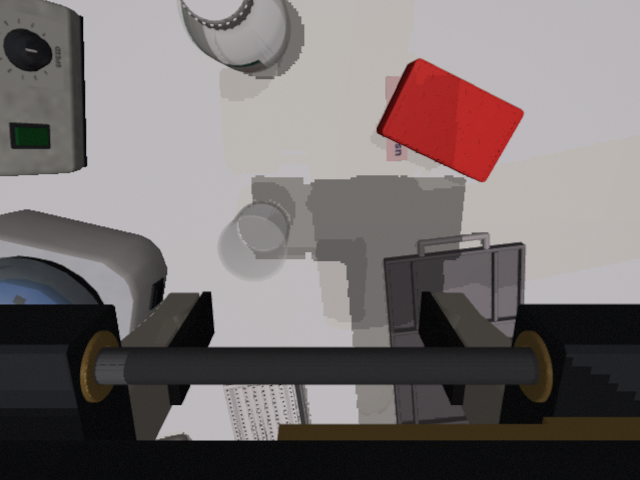

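Run:
```python
from h import *
c=load('w6'); s=np.load('pics/w6s.npy',allow_pickle=True).item()
T=np.array(c['T_tool_cam']); cam=s['tcp_pos']+Ro.from_euler('xyz',s['eef_rot'],degrees=True).as_matrix()@T[:3,3]
p=toworld(c,258,74,0,s); d=(p-cam)[:2]; print('wrist est',p[:2]+.033*d/np.linalg.norm(d))
plan([.641,-.265,.2],-90)
```

```text
wrist est [ 0.66977724 -0.25401849]
t 21.075 pos [ 0.5944 -0.1244  0.2119] rot [180.    0.  -89.9] j [  7.  15.  -9.  -0. -66.  -7.] w 0.0877 F [-0.   0.1 -0.4]
rotz units 0.01 then slide units [ 0.938 -0.311  0.079]
```

View pics/m6.png

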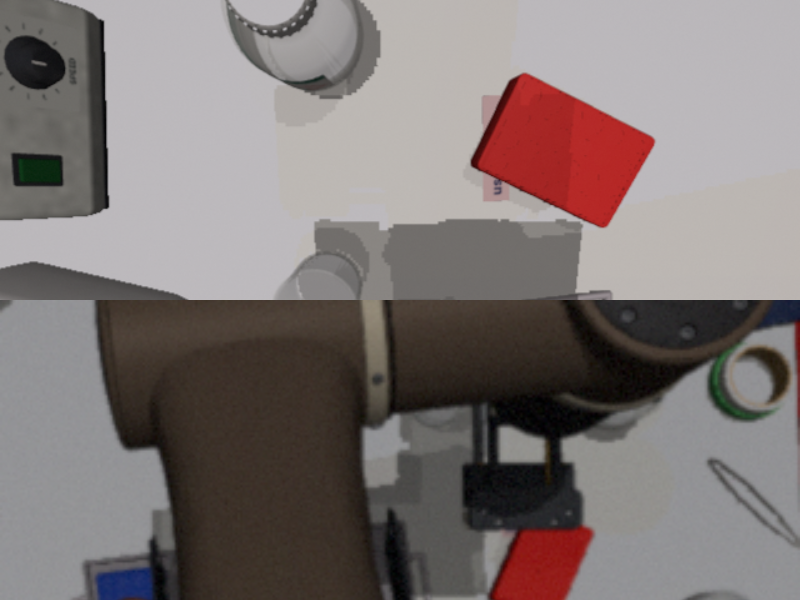

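```bash
cat >> h.py <<'E'
def proj(c,X,st=None):
    X=np.atleast_2d(X)
    if 'R' in c: Y=X@np.array(c['R']).T+c['t']
    else:
        T=np.array(c['T_tool_cam']); Rt=Ro.from_euler('xyz',st['eef_rot'],degrees=True).as_matrix()
        Y=((X-st['tcp_pos'])@Rt-T[:3,3])@T[:3,:3]
    return np.c_[c['fx']*Y[:,0]/Y[:,2]+c['cx'],c['fy']*Y[:,1]/Y[:,2]+c['cy']]
def overlay(c,box,k,xy,rings,st=None):
    u0,v0,u1,v1=box; im=cv2.resize(c['image'][v0:v1,u0:u1],None,fx=k,fy=k,interpolation=cv2.INTER_CUBIC)
    im=cv2.convertScaleAbs(im,alpha=1.4); a=np.linspace(0,2*np.pi,60)
    for (z,d),col in zip(rings,[(0,0,255),(0,255,0),(255,0,0)]):
        p=proj(c,np.c_[xy[0]+d/2*np.cos(a),xy[1]+d/2*np.sin(a),0*a+z],st)
        cv2.polylines(im,[(((p-[u0,v0])+.5)*k).astype(int)],True,col,1)
    return im
E
python3 - <<'E'
from h import *
L=[(0,.066),(.08,.066),(.13,.038)]; M=[(0,.056),(.065,.056),(.105,.032)]
s=np.load('pics/w6s.npy',allow_pickle=True).item()
t=load('top0'); sd=load('side0'); w=load('w6')
xy=(.641,-.265); 
A=overlay(t,(430,160,500,225),4,xy,L); B=overlay(sd,(285,130,355,195),4,xy,L); C=overlay(w,(160,0,310,130),2,xy,L,s)
xm=(.434,-.351); D=overlay(t,(475,250,545,315),4,xm,M); E=overlay(sd,(350,130,420,195),4,xm,M)
cv2.imwrite('pics/ov.png',np.vstack([np.hstack([A,B,np.zeros((260,200,3),np.uint8)]),np.hstack([D,E,C[:260,:200]])]))
E
```

```text
(no output)
```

View pics/ov.png

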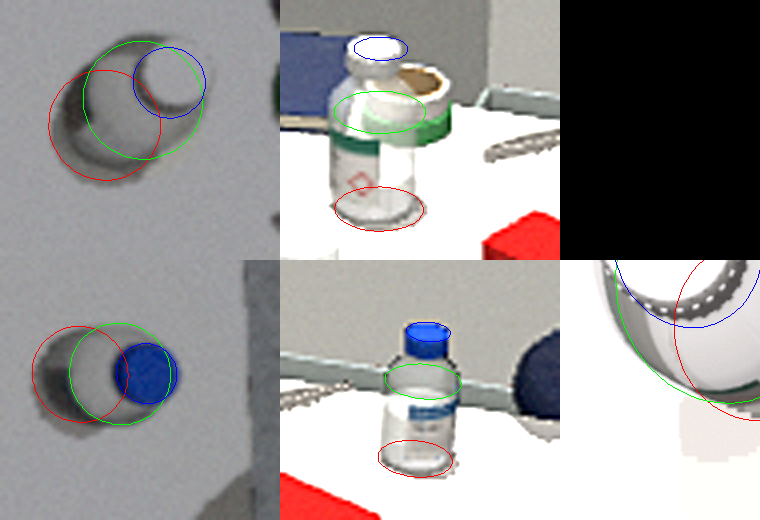

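Call:
play_rows(
  rows=[
    {"slide": [0.2,-0.06,0],"delta_rot": [0,0,0],"fingers": 1},
    {"slide": [0.25,-0.09,0],"delta_rot": [0,0,0],"fingers": 1},
    {"slide": [0.25,-0.09,0],"delta_rot": [0,0,0],"fingers": 1},
    {"slide": [0.2,-0.06,0],"delta_rot": [0,0,0],"fingers": 1},
    {"slide": [0.04,-0.02,0],"delta_rot": [0,0,0],"fingers": 1},
    {"slide": [0,0,0],"delta_rot": [0,0,0],"fingers": 1},
    {"slide": [0,0,0],"delta_rot": [0,0,0],"fingers": 1},
  ],
)

```text
time_s: 21.95
tcp_pos: [0.6427, -0.2647, 0.2122]
eef_rot: [-180.0, 0.0, -89.9]
contact_force: [0.1, 0.5, -0.4]
gripper_width: 0.0878
gripper_force: 0.0
```

```bash
python3 -c "
from h import *
plan([.643,-.266,.067],-90)"
```

```text
t 21.95 pos [ 0.6427 -0.2647  0.2122] rot [-180.     0.   -89.9] j [ -6.  23.   2.  -0. -69.   6.] w 0.0878 F [ 0.1  0.5 -0.4]
rotz units 0.02 then slide units [ 0.009 -0.002  0.968]
```

Call:
play_rows(
  rows=[
    {"slide": [0.009,0,0.2],"delta_rot": [0,0,0],"fingers": 1},
    {"slide": [0,0,0.2],"delta_rot": [0,0,0],"fingers": 1},
    {"slide": [0,0,0.15],"delta_rot": [0,0,0],"fingers": 1},
    {"slide": [0,0,0.1],"delta_rot": [0,0,0],"fingers": 1},
    {"slide": [0,0,0],"delta_rot": [0,0,0],"fingers": 1},
  ],
)

```text
time_s: 22.58
tcp_pos: [0.6422, -0.2667, 0.1136]
eef_rot: [179.9, 0.0, -89.9]
contact_force: [-0.1, -0.4, 0.7]
gripper_width: 0.0873
gripper_force: 0.0
```

Call:
play_rows(
  rows=[
    {"slide": [0,0,0.1],"delta_rot": [0,0,0],"fingers": 1},
    {"slide": [0,0,0.1],"delta_rot": [0,0,0],"fingers": 1},
    {"slide": [0,0,0.08],"delta_rot": [0,0,0],"fingers": 1},
    {"slide": [0,0,0.03],"delta_rot": [0,0,0],"fingers": 1},
    {"slide": [0,0,0],"delta_rot": [0,0,0],"fingers": 1},
    {"slide": [0,0,0],"delta_rot": [0,0,0],"fingers": 0.6},
  ],
)

```text
time_s: 23.32
tcp_pos: [0.6431, -0.2675, 0.0684]
eef_rot: [-180.0, -0.0, -90.0]
contact_force: [-0.7, -0.1, 0.2]
gripper_width: 0.0822
gripper_force: 0.0
```

Call:
play_rows(
  rows=[
    {"slide": [0,0,0],"delta_rot": [0,0,0],"fingers": 0.4},
    {"slide": [0,0,0],"delta_rot": [0,0,0],"fingers": -1},
    {"slide": [0,0,0],"delta_rot": [0,0,0],"fingers": -1},
    {"slide": [0,0,0],"delta_rot": [0,0,0],"fingers": -1},
    {"slide": [0,0,0],"delta_rot": [0,0,0],"fingers": -1},
  ],
)

```text
time_s: 23.95
tcp_pos: [0.6445, -0.2675, 0.0691]
eef_rot: [-179.8, -0.0, -89.9]
contact_force: [5.6, 0.9, 5.5]
gripper_width: 0.0636
gripper_force: 20.1
```

Call:
play_rows(
  rows=[
    {"slide": [0,0,0],"delta_rot": [0,0,0],"fingers": -1},
    {"slide": [0,0,0],"delta_rot": [0,0,0],"fingers": -1},
    {"slide": [0,0,0],"delta_rot": [0,0,0],"fingers": -1},
  ],
)

```text
time_s: 24.32
tcp_pos: [0.6445, -0.2675, 0.0691]
eef_rot: [-179.8, -0.1, -89.9]
contact_force: [5.5, 1.0, 5.2]
gripper_width: 0.0638
gripper_force: 20.1
```

Run:
```python
from h import *
plan([.643,-.266,.067],-90)
s=r.get_state(); np.save('pics/w7s.npy',s,allow_pickle=True); cap('wrist','w7')
```

```text
t 24.325 pos [ 0.6445 -0.2675  0.0691] rot [-1.798e+02 -1.000e-01 -8.990e+01] j [ -7.  30.  -7.   0. -53.   7.] w 0.0638 F [5.5 1.  5.2]
rotz units 0.01 then slide units [-0.01   0.01   0.014]
```

View pics/w7.png

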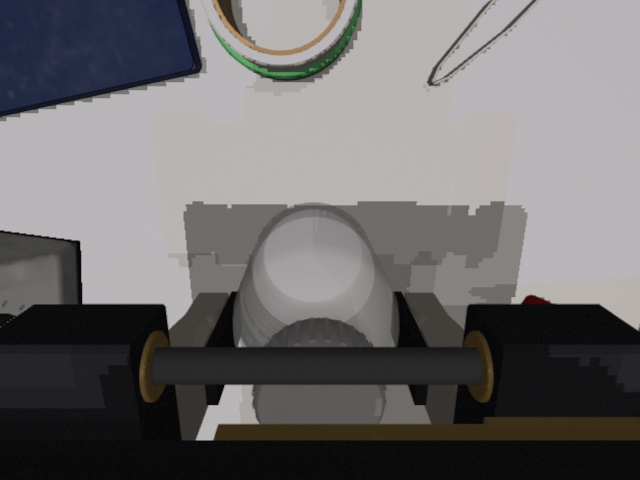

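Run:
```python
from h import *
c=load('w7'); s=np.load('pics/w7s.npy',allow_pickle=True).item()
print(toworld(c,314,206,.0,s)+[0,.033,0])
```

```text
[ 0.64544941 -0.26580598  0.        ]
```

Call:
play_rows(
  rows=[
    {"slide": [0,0,0],"delta_rot": [0,0,0],"fingers": 0.7},
    {"slide": [0,0,0],"delta_rot": [0,0,0],"fingers": 0.7},
    {"slide": [0,0,0.01],"delta_rot": [0,0,0],"fingers": 0.7},
    {"slide": [0,0,0.006],"delta_rot": [0,0,0],"fingers": 0.7},
    {"slide": [0,0,0],"delta_rot": [0,0,0],"fingers": 0.7},
  ],
)

```text
time_s: 25.0
tcp_pos: [0.6417, -0.2672, 0.0647]
eef_rot: [179.9, 0.0, -90.0]
contact_force: [0.3, 0.3, -0.7]
gripper_width: 0.0745
gripper_force: 0.0
```

Call:
play_rows(
  rows=[
    {"slide": [-0.008,-0.02,0],"delta_rot": [0,0,0],"fingers": 0.6},
    {"slide": [0,0,0],"delta_rot": [0,0,0],"fingers": 0.6},
    {"slide": [0,0,0],"delta_rot": [0,0,0],"fingers": -1},
    {"slide": [0,0,0],"delta_rot": [0,0,0],"fingers": -1},
    {"slide": [0,0,0],"delta_rot": [0,0,0],"fingers": -1},
    {"slide": [0,0,0],"delta_rot": [0,0,0],"fingers": -1},
  ],
)

```text
time_s: 25.75
tcp_pos: [0.6459, -0.2661, 0.0655]
eef_rot: [-180.0, -0.0, -90.0]
contact_force: [0.7, -0.2, 0.0]
gripper_width: 0.0642
gripper_force: 20.0
```

Call:
play_rows(
  rows=[
    {"slide": [0,0,0],"delta_rot": [0,0,0],"fingers": -1},
    {"slide": [0,0,-0.02],"delta_rot": [0,0,0],"fingers": -1},
    {"slide": [0,0,-0.05],"delta_rot": [0,0,0],"fingers": -1},
    {"slide": [0,0,-0.08],"delta_rot": [0,0,0],"fingers": -1},
    {"slide": [0,0,0],"delta_rot": [0,0,0],"fingers": -1},
    {"slide": [0,0,0],"delta_rot": [0,0,0],"fingers": -1},
  ],
  squeeze=30,
)

```text
time_s: 26.5
tcp_pos: [0.6456, -0.2661, 0.0881]
eef_rot: [-180.0, 0.0, -90.0]
contact_force: [0.3, -0.3, -3.1]
gripper_width: 0.0632
gripper_force: 30.0
```

Call:
play_rows(
  rows=[
    {"slide": [0,0,-0.15],"delta_rot": [0,0,0],"fingers": -1},
    {"slide": [0,0,-0.15],"delta_rot": [0,0,0],"fingers": -1},
    {"slide": [-0.1,0.06,0],"delta_rot": [0,0,0],"fingers": -1},
    {"slide": [-0.22,0.13,0],"delta_rot": [0,0,0],"fingers": -1},
    {"slide": [-0.25,0.15,0],"delta_rot": [0,0,0],"fingers": -1},
    {"slide": [-0.25,0.15,0],"delta_rot": [0,0,0],"fingers": -1},
    {"slide": [-0.25,0.15,0],"delta_rot": [0,0,0],"fingers": -1},
    {"slide": [-0.25,0.15,0],"delta_rot": [0,0,0],"fingers": -1},
  ],
)

```text
time_s: 27.5
tcp_pos: [0.5249, -0.0667, 0.1318]
eef_rot: [179.9, 0.0, -90.0]
contact_force: [0.6, 0.9, -2.8]
gripper_width: 0.0635
gripper_force: 30.0
```

Call:
play_rows(
  rows=[
    {"slide": [-0.25,0.15,0],"delta_rot": [0,0,0],"fingers": -1},
    {"slide": [-0.25,0.15,0],"delta_rot": [0,0,0],"fingers": -1},
    {"slide": [-0.2,0.13,0],"delta_rot": [0,0,0],"fingers": -1},
    {"slide": [-0.12,0.07,0],"delta_rot": [0,0,0],"fingers": -1},
    {"slide": [-0.05,0.03,0],"delta_rot": [0,0,0],"fingers": -1},
    {"slide": [0,0,0],"delta_rot": [0,0,0],"fingers": -1},
    {"slide": [0,0,0],"delta_rot": [0,0,0],"fingers": -1},
  ],
)

```text
time_s: 28.38
tcp_pos: [0.4476, 0.0619, 0.1327]
eef_rot: [180.0, -0.0, -90.0]
contact_force: [0.4, 0.4, -3.4]
gripper_width: 0.0636
gripper_force: 30.0
```

```bash
python3 -c "
from h import *
plan([.448,.063,.071],-90)"
```

```text
t 28.375 pos [0.4476 0.0619 0.1327] rot [180.  -0. -90.] j [ 33.   4. -34.  -0. -52. -33.] w 0.0636 F [ 0.4  0.4 -3.4]
rotz units 0.0 then slide units [-0.008 -0.003  0.412]
```

Call:
play_rows(
  rows=[
    {"slide": [-0.008,0,0.1],"delta_rot": [0,0,0],"fingers": -1},
    {"slide": [0,0,0.12],"delta_rot": [0,0,0],"fingers": -1},
    {"slide": [0,0,0.1],"delta_rot": [0,0,0],"fingers": -1},
    {"slide": [0,0,0.06],"delta_rot": [0,0,0],"fingers": -1},
    {"slide": [0,0,0.02],"delta_rot": [0,0,0],"fingers": -1},
    {"slide": [0,0,0.01],"delta_rot": [0,0,0],"fingers": -1},
    {"slide": [0,0,0],"delta_rot": [0,0,0],"fingers": -1},
    {"slide": [0,0,0],"delta_rot": [0,0,0],"fingers": -1},
  ],
)

```text
time_s: 29.38
tcp_pos: [0.4479, 0.0636, 0.0718]
eef_rot: [-180.0, 0.0, -90.0]
contact_force: [0.4, 0.5, -2.8]
gripper_width: 0.0637
gripper_force: 30.0
```

Call:
play_rows(
  rows=[
    {"slide": [0,0,0.01],"delta_rot": [0,0,0],"fingers": -1},
    {"slide": [0,0,0.008],"delta_rot": [0,0,0],"fingers": -1},
    {"slide": [0,0,0],"delta_rot": [0,0,0],"fingers": -1},
  ],
)

```text
time_s: 29.75
tcp_pos: [0.4475, 0.0634, 0.0687]
eef_rot: [180.0, -0.0, -90.0]
contact_force: [0.1, 0.2, -2.7]
gripper_width: 0.0636
gripper_force: 30.0
```

Call:
play_rows(
  rows=[
    {"slide": [0,0,0.007],"delta_rot": [0,0,0],"fingers": -1},
    {"slide": [0,0,0.004],"delta_rot": [0,0,0],"fingers": -1},
    {"slide": [0,0,0],"delta_rot": [0,0,0],"fingers": -1},
  ],
)

```text
time_s: 30.12
tcp_pos: [0.4479, 0.0635, 0.0682]
eef_rot: [-180.0, -0.0, -89.9]
contact_force: [-5.0, -0.4, 12.5]
gripper_width: 0.0639
gripper_force: 30.0
```

Call:
play_rows(
  rows=[
    {"slide": [0,0,-0.006],"delta_rot": [0,0,0],"fingers": -1},
    {"slide": [0,0,0],"delta_rot": [0,0,0],"fingers": 0.6},
    {"slide": [0,0,0],"delta_rot": [0,0,0],"fingers": 0.8},
    {"slide": [0,0,0],"delta_rot": [0,0,0],"fingers": 1},
    {"slide": [0,0,-0.1],"delta_rot": [0,0,0],"fingers": 1},
    {"slide": [0,0,-0.3],"delta_rot": [0,0,0],"fingers": 1},
    {"slide": [0,0,-0.3],"delta_rot": [0,0,0],"fingers": 1},
    {"slide": [0,0,-0.2],"delta_rot": [0,0,0],"fingers": 1},
  ],
)

```text
time_s: 31.12
tcp_pos: [0.4482, 0.0637, 0.2052]
eef_rot: [-179.9, 0.1, -90.0]
contact_force: [0.7, 0.5, -0.3]
gripper_width: 0.0876
gripper_force: 0.0
```

```bash
python3 -c "
from h import *
plan([.434,-.351,.2],-90)"
```

```text
t 31.125 pos [0.4482 0.0637 0.2052] rot [-1.799e+02  1.000e-01 -9.000e+01] j [ 33.  -0. -28.   0. -62. -33.] w 0.0876 F [ 0.7  0.5 -0.3]
rotz units 0.01 then slide units [2.764 0.094 0.035]
```

Call:
play_rows(
  rows=[
    {"slide": [0.25,0.01,0],"delta_rot": [0,0,0],"fingers": 1},
    {"slide": [0.35,0.01,0],"delta_rot": [0,0,0],"fingers": 1},
    {"slide": [0.35,0.01,0],"delta_rot": [0,0,0],"fingers": 1},
    {"slide": [0.35,0.01,0],"delta_rot": [0,0,0],"fingers": 1},
    {"slide": [0.35,0.01,0],"delta_rot": [0,0,0],"fingers": 1},
    {"slide": [0.35,0.01,0],"delta_rot": [0,0,0],"fingers": 1},
    {"slide": [0.35,0.01,0],"delta_rot": [0,0,0],"fingers": 1},
    {"slide": [0.3,0.01,0],"delta_rot": [0,0,0],"fingers": 1},
  ],
)

```text
time_s: 32.12
tcp_pos: [0.4355, -0.336, 0.2028]
eef_rot: [180.0, -0.0, -90.0]
contact_force: [0.6, 0.0, 0.0]
gripper_width: 0.0877
gripper_force: 0.0
```

Call:
play_rows(
  rows=[
    {"slide": [0.12,0.01,0],"delta_rot": [0,0,0],"fingers": 1},
    {"slide": [0,0,0],"delta_rot": [0,0,0],"fingers": 1},
    {"slide": [0,0,0],"delta_rot": [0,0,0],"fingers": 1},
  ],
)

```text
time_s: 32.5
tcp_pos: [0.4343, -0.3512, 0.2029]
eef_rot: [180.0, 0.0, -90.0]
contact_force: [-0.2, 0.7, 0.2]
gripper_width: 0.0876
gripper_force: 0.0
```

```bash
python3 -c "
from h import *
plan([.434,-.351,.043],-90)"
```

```text
t 32.5 pos [ 0.4343 -0.3512  0.2029] rot [180.   0. -90.] j [-19.  11. -16.  -0. -63.  19.] w 0.0876 F [-0.2  0.7  0.2]
rotz units 0.01 then slide units [-0.002  0.002  1.066]
```

Call:
play_rows(
  rows=[
    {"slide": [0,0,0.2],"delta_rot": [0,0,0],"fingers": 1},
    {"slide": [0,0,0.25],"delta_rot": [0,0,0],"fingers": 1},
    {"slide": [0,0,0.2],"delta_rot": [0,0,0],"fingers": 1},
    {"slide": [0,0,0.1],"delta_rot": [0,0,0],"fingers": 1},
    {"slide": [0,0,0],"delta_rot": [0,0,0],"fingers": 1},
  ],
)

```text
time_s: 33.12
tcp_pos: [0.4342, -0.3513, 0.0902]
eef_rot: [179.9, 0.0, -89.9]
contact_force: [0.3, -0.5, 0.1]
gripper_width: 0.0877
gripper_force: 0.0
```

Call:
play_rows(
  rows=[
    {"slide": [0,0,0.12],"delta_rot": [0,0,0],"fingers": 1},
    {"slide": [0,0,0.12],"delta_rot": [0,0,0],"fingers": 1},
    {"slide": [0,0,0.06],"delta_rot": [0,0,0],"fingers": 1},
    {"slide": [0,0,0.02],"delta_rot": [0,0,0],"fingers": 1},
    {"slide": [0,0,0],"delta_rot": [0,0,0],"fingers": 0.5},
    {"slide": [0,0,0],"delta_rot": [0,0,0],"fingers": 0.5},
  ],
  squeeze=20,
)

```text
time_s: 33.88
tcp_pos: [0.4347, -0.3522, 0.0432]
eef_rot: [-179.9, -0.0, -90.0]
contact_force: [0.1, -0.1, 0.4]
gripper_width: 0.0728
gripper_force: 0.0
```

Call:
play_rows(
  rows=[
    {"slide": [0,0,0],"delta_rot": [0,0,0],"fingers": -1},
    {"slide": [0,0,0],"delta_rot": [0,0,0],"fingers": -1},
    {"slide": [0,0,0],"delta_rot": [0,0,0],"fingers": -1},
    {"slide": [0,0,0],"delta_rot": [0,0,0],"fingers": -1},
  ],
)

```text
time_s: 34.38
tcp_pos: [0.4343, -0.3521, 0.0427]
eef_rot: [-180.0, -0.0, -90.0]
contact_force: [-1.1, 1.1, 3.1]
gripper_width: 0.0531
gripper_force: 20.0
```

Run:
```python
from h import *
plan([.434,-.351,.043],-90)
s=r.get_state(); np.save('pics/w8s.npy',s,allow_pickle=True); c=cap('wrist','w8')
# base near edge row along col ~316: gradient list
g=cv2.GaussianBlur(c['image'],(5,5),0)[:300,312:321].mean((1,2)); d=np.abs(np.diff(g)); i=np.where(d>4)[0]; print([(k,round(g[k]),round(g[k+1])) for k in i])
```

```text
t 34.375 pos [ 0.4343 -0.3521  0.0427] rot [-180.   -0.  -90.] j [-19.  21. -27.   0. -43.  19.] w 0.0531 F [-1.1  1.1  3.1]
rotz units 0.01 then slide units [-0.008  0.002 -0.002]
[(np.int64(19), 113, 119), (np.int64(20), 119, 125), (np.int64(74), 126, 137), (np.int64(75), 137, 152), (np.int64(76), 152, 166), (np.int64(77), 166, 175), (np.int64(78), 175, 180), (np.int64(219), 185, 171), (np.int64(220), 171, 146), (np.int64(221), 146, 124), (np.int64(222), 124, 114), (np.int64(225), 110, 105), (np.int64(226), 105, 100), (np.int64(227), 100, 96), (np.int64(231), 96, 105), (np.int64(232), 105, 113), (np.int64(233), 113, 118), (np.int64(254), 127, 133), (np.int64(255), 133, 142), (np.int64(256), 142, 147)]
```

Run:
```python
from h import *
c=load('w8'); s=np.load('pics/w8s.npy',allow_pickle=True).item()
for v in (221,231): print(toworld(c,316,v,.0,s)+[0,.028,0])
```

```text
[ 0.43379813 -0.35357604  0.        ]
[ 0.43379204 -0.34836112  0.        ]
```

Call:
play_rows(
  rows=[
    {"slide": [0,0,-0.02],"delta_rot": [0,0,0],"fingers": -1},
    {"slide": [0,0,-0.04],"delta_rot": [0,0,0],"fingers": -1},
    {"slide": [0,0,-0.04],"delta_rot": [0,0,0],"fingers": -1},
    {"slide": [0,0,0],"delta_rot": [0,0,0],"fingers": -1},
    {"slide": [0,0,0],"delta_rot": [0,0,0],"fingers": -1},
  ],
  squeeze=25,
)

```text
time_s: 35.05
tcp_pos: [0.4342, -0.352, 0.0575]
eef_rot: [-180.0, 0.0, -90.0]
contact_force: [-0.3, 0.2, -1.9]
gripper_width: 0.0533
gripper_force: 24.9
```

Call:
play_rows(
  rows=[
    {"slide": [0,0,-0.2],"delta_rot": [0,0,0],"fingers": -1},
    {"slide": [0,0,-0.25],"delta_rot": [0,0,0],"fingers": -1},
    {"slide": [-0.1,-0.01,0],"delta_rot": [0,0,0],"fingers": -1},
    {"slide": [-0.25,-0.02,0],"delta_rot": [0,0,0],"fingers": -1},
    {"slide": [-0.25,-0.02,0],"delta_rot": [0,0,0],"fingers": -1},
    {"slide": [-0.25,-0.02,0],"delta_rot": [0,0,0],"fingers": -1},
    {"slide": [-0.25,-0.02,0],"delta_rot": [0,0,0],"fingers": -1},
    {"slide": [-0.25,-0.02,0],"delta_rot": [0,0,0],"fingers": -1},
  ],
)

```text
time_s: 36.05
tcp_pos: [0.4499, -0.148, 0.1241]
eef_rot: [179.9, 0.0, -90.0]
contact_force: [0.6, -0.6, -3.7]
gripper_width: 0.0535
gripper_force: 24.9
```

Call:
play_rows(
  rows=[
    {"slide": [-0.25,-0.02,0],"delta_rot": [0,0,0],"fingers": -1},
    {"slide": [-0.25,-0.02,0],"delta_rot": [0,0,0],"fingers": -1},
    {"slide": [-0.15,-0.02,0],"delta_rot": [0,0,0],"fingers": -1},
    {"slide": [-0.05,0,0],"delta_rot": [0,0,0],"fingers": -1},
    {"slide": [0,0,0],"delta_rot": [0,0,0],"fingers": -1},
    {"slide": [0,0,0],"delta_rot": [0,0,0],"fingers": -1},
  ],
)

```text
time_s: 36.8
tcp_pos: [0.4593, -0.0451, 0.1247]
eef_rot: [180.0, -0.0, -90.0]
contact_force: [-0.2, 0.1, -2.0]
gripper_width: 0.0534
gripper_force: 24.9
```

```bash
python3 -c "
from h import *
plan([.461,-.0435,.048],-90)"
```

```text
t 36.8 pos [ 0.4593 -0.0451  0.1247] rot [180.  -0. -90.] j [ 19.   6. -34.  -0. -51. -19.] w 0.0534 F [-0.2  0.1 -2. ]
rotz units -0.0 then slide units [-0.011 -0.011  0.511]
```

Call:
play_rows(
  rows=[
    {"slide": [-0.01,-0.01,0.1],"delta_rot": [0,0,0],"fingers": -1},
    {"slide": [0,0,0.15],"delta_rot": [0,0,0],"fingers": -1},
    {"slide": [0,0,0.12],"delta_rot": [0,0,0],"fingers": -1},
    {"slide": [0,0,0.08],"delta_rot": [0,0,0],"fingers": -1},
    {"slide": [0,0,0.04],"delta_rot": [0,0,0],"fingers": -1},
    {"slide": [0,0,0.02],"delta_rot": [0,0,0],"fingers": -1},
    {"slide": [0,0,0.007],"delta_rot": [0,0,0],"fingers": -1},
    {"slide": [0,0,0],"delta_rot": [0,0,0],"fingers": -1},
  ],
)

```text
time_s: 37.8
tcp_pos: [0.4614, -0.0429, 0.0478]
eef_rot: [-180.0, 0.0, -90.0]
contact_force: [-0.5, 0.2, -3.3]
gripper_width: 0.0535
gripper_force: 24.9
```

Call:
play_rows(
  rows=[
    {"slide": [0,0,0.006],"delta_rot": [0,0,0],"fingers": -1},
    {"slide": [0,0,0],"delta_rot": [0,0,0],"fingers": -1},
  ],
)

```text
time_s: 38.05
tcp_pos: [0.4612, -0.043, 0.0467]
eef_rot: [-180.0, 0.0, -90.0]
contact_force: [-0.1, -0.7, -2.0]
gripper_width: 0.0536
gripper_force: 24.9
```

Call:
play_rows(
  rows=[
    {"slide": [0,0,0.006],"delta_rot": [0,0,0],"fingers": -1},
    {"slide": [0,0,0.004],"delta_rot": [0,0,0],"fingers": -1},
    {"slide": [0,0,0],"delta_rot": [0,0,0],"fingers": -1},
  ],
)

```text
time_s: 38.42
tcp_pos: [0.4613, -0.043, 0.0457]
eef_rot: [-180.0, -0.0, -90.0]
contact_force: [-2.6, 1.5, 8.0]
gripper_width: 0.0535
gripper_force: 25.0
```

Call:
play_rows(
  rows=[
    {"slide": [0,0,-0.003],"delta_rot": [0,0,0],"fingers": 0.5},
    {"slide": [0,0,0],"delta_rot": [0,0,0],"fingers": 0.8},
    {"slide": [0,0,0],"delta_rot": [0,0,0],"fingers": 1},
    {"slide": [0,0,-0.1],"delta_rot": [0,0,0],"fingers": 1},
    {"slide": [0,0,-0.3],"delta_rot": [0,0,0],"fingers": 1},
    {"slide": [0,0,-0.3],"delta_rot": [0,0,0],"fingers": 1},
    {"slide": [0,0,-0.3],"delta_rot": [0,0,0],"fingers": 1},
    {"slide": [0.2,0,-0.1],"delta_rot": [0,0,0],"fingers": 1},
  ],
)

```text
time_s: 39.42
tcp_pos: [0.4628, -0.0723, 0.2137]
eef_rot: [-179.7, 0.1, -89.8]
contact_force: [0.6, 0.4, -1.5]
gripper_width: 0.0876
gripper_force: 0.0
```

Call:
play_rows(
  rows=[
    {"slide": [0.35,0,0],"delta_rot": [0,0,0],"fingers": 1},
    {"slide": [0.35,0,0],"delta_rot": [0,0,0],"fingers": 1},
    {"slide": [0.35,0,0],"delta_rot": [0,0,0],"fingers": 1},
    {"slide": [0.35,0,0],"delta_rot": [0,0,0],"fingers": 1},
    {"slide": [0.35,0,0],"delta_rot": [0,0,0],"fingers": 1},
    {"slide": [0.35,0,0],"delta_rot": [0,0,0],"fingers": 1},
    {"slide": [0.35,0,0],"delta_rot": [0,0,0],"fingers": 1},
    {"slide": [0.2,0,0],"delta_rot": [0,0,0],"fingers": 1},
  ],
)

```text
time_s: 40.42
tcp_pos: [0.4607, -0.4729, 0.2096]
eef_rot: [179.9, 0.0, -90.1]
contact_force: [-0.5, 1.2, 0.8]
gripper_width: 0.0873
gripper_force: 0.0
```

Run:
```python
from h import *
plan([0.3,-.5,.2],-90)
t=cap('top','top9'); s=cap('side','side9')
a=cv2.convertScaleAbs(cv2.resize(t['image'][220:320,225:425],(800,400)),alpha=1.4); b=s['image'][150:350,250:450]
cv2.imwrite('pics/fin.png',np.hstack([cv2.resize(a[:,:],(400,200)),cv2.resize(b,(400,400))[:200]]) if 0 else np.hstack([cv2.copyMakeBorder(cv2.resize(a,(400,200)),0,200,0,0,0),cv2.resize(b,(400,400))]))
```

```text
t 40.425 pos [ 0.4607 -0.4729  0.2096] rot [179.9   0.  -90.1] j [-29.  20.  -3.   0. -68.  29.] w 0.0873 F [-0.5  1.2  0.8]
rotz units -0.02 then slide units [0.181 1.071 0.064]
```

View pics/fin.png

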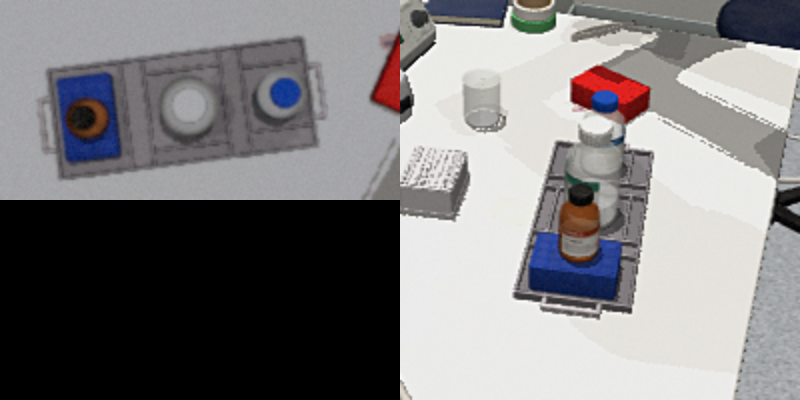

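The final picture shows the block flat in the long bay with the brown bottle upright on it. The large bottle stands in the middle bay and the blue-capped one in the end bay. The rack and beaker are untouched.

```bash
python3 -c "
from plant import r
print(r.close_job())"
```

```text
the job is handed in; nothing more can be done
None
```

The tray is packed as asked and the job is handed in at about 40 s of the 104 s allowed; no verdict was returned. The blue block's long side started near the world's y, not x as the text says, and I turned it to lie across the tray.

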